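# Prop the spice box open to air

## Robot

A 6-joint arm with a two-finger parallel gripper is mounted at the origin on the work surface. World frame = base frame: x ahead of the robot, y to its left, z up, the work surface at z = 0. Lengths are in m, angles in rad, forces in N, time in s.
With the tool pointing down it reaches from about 0.375 to 0.9 m from the base axis. Payload 3.1 kg.
Tool frame: the origin (TCP) lies at the very end of the fingers, on their centre line; the grasp point (between the pads) lies 19 mm behind it (manip.pinch_z is the distance from the TCP to the grasp point, in m); z points along the fingers, y is the line along which they close (so a half turn about z gives the same grasp; the last joint's range is limited). The gripper opens to 85 mm and grips with 20 to 120 N. Pads are 22 mm wide; open, the fingers measure 114 mm over their backs; the gripper's body (76 mm by 85 mm) begins 54 mm behind the grasp point. The pads swing forward as they close: fully open they stand 13 mm farther back than shut.
Start: joints at [1.046, 0.527, 1.433, -0, 1.181, -0.178], TCP at [0.212, 0.588, 0.231] pointing down, gripper open.
Joint ranges: [-3.08, 3.08], [-0.75, 2.2], [0.22, 2.44], [-1.43, 4.57], [0, 2.65], [-2.85, 2.85]. Speed limits (rad/s): [2.79, 2.79, 3.14, 3.14, 3.14, 3.14].

## Interface

Orientations are given as a unit quaternion [x, y, z, w].
In Python, from station import manip gives the robot as it stands.
- The arm moves only by the tool servo_tool, never from a script. Its argument "commands" is one flat list of numbers, 7 for each row, row after row: the shift along the tool's x, y, z each as a share of 500 mm, from -1 to 1, then the turn, a rotation vector about the tool's x, y, z each as a share of 360 degrees, from -1 to 1, then the opening, from -1 (shut) to 1 (fully open). In form: [dx, dy, dz, rx, ry, rz, claw, dx, dy, dz, rx, ry, rz, claw, ...]. A call has 1 to 12 rows; each row shifts and turns the commanded pose from where the row before left it, along the tool's axes as they then stand; what a row does not reach is not made up. A row lasts 1/12 s, in which the tool goes at most 41.7 mm and 7.16 degrees, less where a joint would pass 70% of its speed; a pose out of reach is approached as far as the arm can. A call with a number of a shift or a turn outside -1 to 1 is refused whole. A call with a gripper value outside its range is refused whole. The fingers move at their own pace and stop on an object; "force" is the grip in N (left out, the last holds). Time passes only in rows, so rows that do not move let the fingers close. It gives the time, the measured TCP pose, the force, the opening and the grip force at its end, in the units of the state.
- manip.sense(): the state, without advancing time (a new reading comes with each control period).
- manip.snapshot(name): name is "side" or "top" or "wrist"; returns a dict with "img" (420x560x3 uint8, red, green, blue), "mtx" (3x3 intrinsics, pixels), "world_to_cam" (4x4, takes a point from world to camera coordinates). Camera axes: x right, y up, looking along -z (the intrinsics and any distortion apply to the point x, -y, -z); pixel columns grow to the right and rows downward; lengths in m; the calibration is good to about 2 mm. A picture is of the moment at which its call begins. There is no depth.
- manip.sign_off(): hands the job in; it is judged then, once.
Trained networks look in a picture, given as the dict that the camera call returned (one of the last four; its "shot" number tells which), for a name from the list of things; names that differ only in an ending like _2 or _b are one class to them, and where a whole thing is asked for, a point or a joint stands for the part that bears it (a point fixed in the world has none). Each returns a list of dicts, best first, with "conf" (0 to 1); they miss things now and then, are a little off and sometimes report something else, mostly with a low value. They report only what shows in the picture. A call takes as long as a camera call.
- manip.look_for(picture, query): "box" ([left, top, width, height] in pixels, round what is visible of it).
- manip.silhouettes(picture, query): "pixels" (420x560 bool, what is visible of it) and "box" ([left, top, width, height] in pixels, round what is visible of it).
The state is a dict: "t": time; "q": joint angles; "qd": joint speeds; "tau": joint torques, N m; "tcp_pos": TCP position; "tool_rot": TCP orientation; "force": force on the tool from outside, world axes, zero at the start; "ft_torque": the same for the moment, N m; "finger_gap": opening from 0.0 (shut) to 1.0 (fully open); "gripper_force": force on a finger pad.
Only numpy, scipy, OpenCV 4.12 (cv2) and the standard library are available. Lean on these libraries where they do the work, as an engineer would, in place of code of your own. Each camera call takes 0.05 s, during which the arm holds its last target. There are 200 camera calls.

## Task

The spice box has just been washed: leave its lid propped half open on its stay so that it airs. Swing the lid right back, flip up the stay on the box's right side, then bring the lid down gently, without letting it drop, until the stay's roller has run up against the red catch and carries the lid; let go and leave the other kitchen things where they stand.

Things in the scene. Friction and masses are not known exactly. Their poses are not given: they have to be found in the camera images.
- spice_box: Open wooden spice box, 150 x 220 x 85 mm (its x, y, z), fixed to the counter, six empty steel cups inside. Origin: centre of its underside; x points to its rear, z up; its right side, with the stay, is -y. Lid hinge line: along y at x = 75, z = 85 mm. Stay pivot: along y at x = -60, z = 55 mm, outside the right wall. Lid and stay swing in its x-z plane.
- lid (a joint): Angle of the wooden lid (150 x 220 x 10 mm, 0.6 to 1 kg) about its hinge on the rear rim: 0 = shut, 1.8 = fully back against a stop, where it stays. Below about 1.57 it falls shut unless held or propped. With the roller against the catch it stands between 0.78 and 0.92, depending on the catch.
- rail_front (a point): Front end of the steel rail (28 mm wide, flush with the lid's underside) along the lid's right edge, over the stay, 150 mm from the hinge line. On it is clamped a red catch: a lip reaching 20 mm below the rail, its rear face 127 mm from the hinge line, but up to 12 mm nearer or farther: not given, to be felt or seen. It does not move in use.
- lid_bar (a point): Centre of the lid's round steel pull bar: 12 mm diameter, 120 mm long along the box's y (middle 100 mm free between end brackets), 35 mm ahead of the lid's front edge, 185 mm from the hinge line, 5 mm above the plane of the lid's underside. Gripped from above, fingers in front and behind, it turns between them. 90 mm up when shut, 264 mm when fully back.
- stay (a joint): Angle of the aluminium stay about its pivot: 0 = lying flat, pointing to the box's rear; grows as the free end flips up and forward; stop at 1.5. Starts at 0 to 0.25. Its stiff pivot (0.045 N m) holds it where left, but not against the lid. Leave it at 0.75 to 1.0 before lowering the lid: higher it may fold forward past the catch, lower than 0.7 it folds back, and the lid falls.
- stay_roller (a point): Centre of the white roller (14 mm diameter) at the stay's free end, 125 mm from the pivot. As the lid comes down to about 0.95 rad its rail meets the roller, which runs forward under the rail as the lid is lowered further (stay growing to between 1.05 and 1.3 rad), until it stops hard against the catch and carries the lid.
- stay_grip (a point): Centre of the yellow grip sleeve on the stay's cross pin: round, 12 mm diameter, 70 mm long along the box's y, sticking out sideways from the stay's free end, 125 mm from the pivot, centre 85 mm outside the box's right wall (box y = -195 mm). It turns between the fingers as the stay swings.
- tawa: Bystander: round aluminium dosa tawa, 250 mm across, 11 mm high, with a dark wooden handle 140 mm long; to the left of the box. Origin at the centre of its underside.
- turner: Bystander: flat wooden turner, about 270 mm long, 65 mm wide blade, 9 mm thick, on the counter left of the box. Origin on its underside.
- ghee_pot: Bystander: steel ghee pot with lid, 94 mm across, 103 mm high, to the right of the box. Origin at the centre of its underside.
- purple_bowl: Bystander: purple plastic bowl, 116 mm across, 50 mm high, to the right of the box. Origin at the centre of its underside.

How it is judged:
By the outcome, as a careful person would: the job done as asked, in the order asked, and still so for the second after the job is handed in, with the robot touching nothing.
It also fails if it takes over 72 s, if anything falls off the work surface, if the arm or the gripper's body presses on something with over 40 N, if the wrist force passes 120 N, or if a joint passes its speed limit or range.

## Working session

There is one attempt and no reset: what is moved stays moved. The work goes in short steps, Python scripts to look and compute and a tool call to move; the robot and the scene stay as the last step left them, time stands still between calls to the robot, and variables do not carry over. Pictures are saved under pics/ and viewed, at most 10 in all, crops included, and the job is handed in when it is done.

Besides the shell and the picture viewer there is one more tool, called after "Emit:" as name(argument=value, ...), one argument or row to a line, values as JSON. servo_tool: Moves the arm, as the interface text tells. Its arguments: {"type":"object","properties":{"commands":{"type":"array"},"force":{"type":"number"}},"required":["commands"]}

```bash
mkdir -p pics; ls
python3 - <<'E'
from station import manip
import cv2, numpy as np
print(manip.sense())
ims=[]
for n in ["side","top"]:
    s=manip.snapshot(n); ims.append(s["img"])
    cv2.imwrite(f"pics/{n}0.png",s["img"][:,:,::-1])
    print(n,s["mtx"].tolist(),np.round(s["world_to_cam"],4).tolist(),[k for k in s])
    for q in ["spice_box","lid_bar","stay_grip","stay_roller","rail_front","ghee_pot","purple_bowl","tawa"]:
        r=manip.look_for(s,q); print(q,[(np.round(d["box"]).tolist(),round(d["conf"],2)) for d in r[:2]])
E
```

```text
pics
{'t': 0.0, 'q': array([ 1.04648470e+00,  5.28478629e-01,  1.43392063e+00, -1.04033432e-05,
        1.18140671e+00, -1.78509076e-01]), 'qd': array([ 5.38435763e-04, -1.66589155e-03,  5.77476257e-04, -2.46659741e-05,
       -6.62166036e-04,  9.04143561e-04]), 'tau': array([-4.76366095e-04, -4.42349374e+01, -1.78022808e+01, -1.20332697e-04,
        8.33307160e-03, -9.17358030e-07]), 'tcp_pos': array([0.21145433, 0.58736803, 0.23032014]), 'tool_rot': array([ 1.72039033e-01,  9.85089512e-01, -1.04068177e-03, -3.76419479e-04]), 'force': array([-0.52448941, -0.31953765, -0.52038941]), 'ft_torque': array([-0.02525172,  0.03891092,  0.04160286]), 'gripper_force': 0.0, 'finger_gap': 0.9988328025274383}
side [[510.058807029299, 0.0, 289.96411961730325], [0.0, 510.058807029299, 206.99946872244718], [0.0, 0.0, 1.0]] [[0.7264, -0.6872, -0.0063, -0.3585], [0.5387, 0.5637, 0.6261, -0.3464], [-0.4267, -0.4582, 0.7797, -1.1015], [0.0, 0.0, 0.0, 1.0]] ['img', 'mtx', 'world_to_cam', 'shot']
spice_box [([269.0, 172.0, 149.0, 99.0], 0.9)]
lid_bar [([267.0, 174.0, 118.0, 86.0], 0.71)]
stay_grip [([380
[... 369 characters left out ...]
23202983185, 208.90930142570681], [0.0, 0.0, 1.0]] [[-0.0153, -0.9997, -0.0199, 0.0626], [0.9965, -0.0169, 0.0823, -0.5271], [-0.0826, -0.0186, 0.9964, -1.3592], [0.0, 0.0, 0.0, 1.0]] ['img', 'mtx', 'world_to_cam', 'shot']
spice_box [([263.0, 163.0, 92.0, 77.0], 0.7), ([267.0, 156.0, 98.0, 80.0], 0.63)]
lid_bar [([266.0, 161.0, 89.0, 78.0], 0.93)]
stay_grip [([346.0, 155.0, 23.0, 11.0], 0.6)]
stay_roller [([396.0, 155.0, 36.0, 28.0], 0.44)]
rail_front [([263.0, 162.0, 91.0, 72.0], 0.95)]
ghee_pot [([399.0, 153.0, 33.0, 33.0], 0.9), ([406.0, 191.0, 38.0, 33.0], 0.62)]
purple_bowl [([407.0, 189.0, 36.0, 38.0], 0.96), ([344.0, 157.0, 26.0, 7.0], 0.73)]
tawa [([110.0, 206.0, 122.0, 76.0], 0.68)]
```

Run:
```python
import cv2, numpy as np
a=cv2.imread("pics/side0.png")[130:310,200:440]; b=cv2.imread("pics/top0.png")[120:300,240:480]
o=np.hstack([cv2.resize(x,(400*1,300),interpolation=cv2.INTER_CUBIC) for x in (a,b)])
o=np.vstack([cv2.resize(a,(600,450))[:300*1],]) if 0 else o
cv2.imwrite("pics/c0.png",o)
```

```text
(no output)
```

View pics/c0.png

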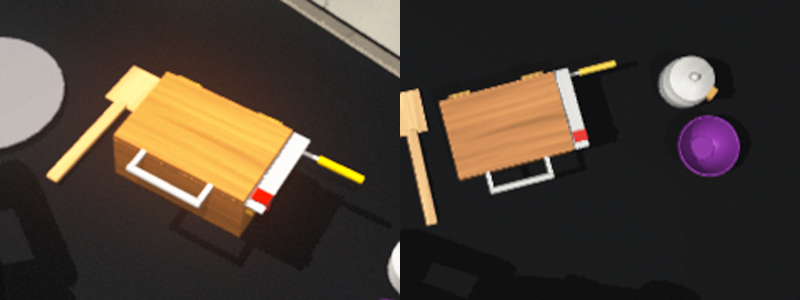

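View pics/side0.png

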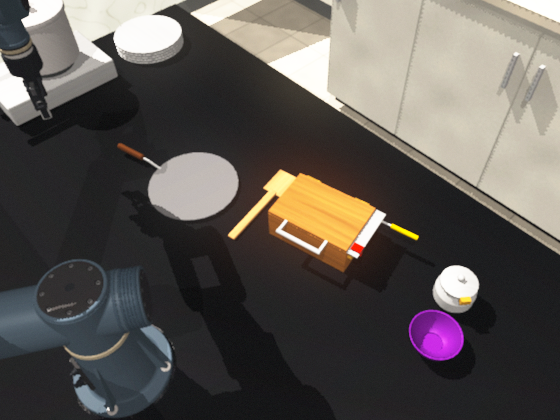

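The pictures show the lid shut. In the top view the box centre is near (308,200). The yellow grip runs from (348,164) to (369,158), and the bar from (295,235) to (331,227). The pot and bowl stand to the right, with the red catch at the rail's front end. Next I fit the box pose from these points.

```bash
cat > h.py <<'E'
from station import manip
import numpy as np, cv2
from scipy.spatial.transform import Rotation as R
from scipy.optimize import least_squares
def proj(s,P):
    P=np.atleast_2d(P); c=(s["world_to_cam"]@np.c_[P,np.ones(len(P))].T)[:3]
    p=s["mtx"]@np.array([c[0],-c[1],-c[2]]); return (p[:2]/p[2]).T
def b2w(P,x): # box->world
    P=np.atleast_2d(P); c,s=np.cos(x[2]),np.sin(x[2])
    return np.c_[x[0]+c*P[:,0]-s*P[:,1],x[1]+s*P[:,0]+c*P[:,1],P[:,2]]
def grip(a,y=-.195): return np.array([-.06+.125*np.cos(a),y,.055+.125*np.sin(a)])
def bar(l,y=0,r=.185,n=.005): # r from hinge, n above the underside
    return np.array([.075-r*np.cos(l)+n*np.sin(l),y,.085+r*np.sin(l)+n*np.cos(l)])
E
cat > fit.py <<'E'
from h import *
T=manip.snapshot("top");S=manip.snapshot("side")
def pts(a): return [(-.075,.11,.095),(.075,.11,.095),(.075,-.11,.095),(-.075,-.138,.09),(-.116,.06,.09),(-.116,-.06,.09),grip(a,-.23),grip(a,-.16)]
t=[(274.8,227.4),(264,180.6),(334.2,163.2),(352.8,208.2),(294.6,235.2),(331.2,226.8),(369,157.8),(348,163.8)]
s=[(269,209.8),(300.8,174.4),None,(359,257.2),(276.8,232),(323,251.8),(417.8,238.6),(392,224.2)]
def f(x):
    W=b2w(np.array(pts(x[3])),x); e=[]
    for m,o in((T,t),(S,s)):
        p=proj(m,W)
        e+= [p[i]-o[i] for i in range(8) if o[i] is not None]
    return np.concatenate(e)
r=least_squares(f,[.6,0,.2,.1],loss='soft_l1'); print(r.x,np.round(f(r.x).reshape(-1,2),1).tolist())
x=r.x
for n,P in(("bar",bar(0)),("barback",bar(1.8)),("grip",grip(x[3])),("grip.9",grip(.9))): print(n,b2w(P,x).round(3))
E
python3 fit.py
```

```text
[ 0.5655491  -0.04026455  0.23432655  0.13804316] [[0.9, -0.6], [-0.3, -0.8], [-1.5, -1.1], [1.2, -1.3], [0.3, 0.6], [1.6, -0.7], [0.8, -0.4], [0.2, -0.8], [-1.0, 0.3], [0.1, -2.3], [-1.8, 0.3], [-1.2, -0.4], [-4.2, 2.8], [0.3, -0.4], [-0.3, 1.3]]
bar [[ 0.459 -0.066  0.09 ]]
barback [[ 0.684 -0.012  0.264]]
grip [[ 0.673 -0.215  0.072]]
grip.9 [[ 0.628 -0.226  0.153]]
```

```bash
cat >> h.py <<'E'
X=np.array([.5655,-.0403,.2343,.138])
c,s_=np.cos(X[2]),np.sin(X[2])
RT=R.from_matrix(np.array([[-s_,c,0],[c,s_,0],[0,0,-1]]).T.T)  # cols: tool x=box y, y=box x, z=down
def box_tcp(st): # measured TCP in box frame
    d=st["tcp_pos"]-[X[0],X[1],0]; return np.array([c*d[0]+s_*d[1],-s_*d[0]+c*d[1],d[2]])
def rows(p,n,claw,p0=None,R0=None):
    "rows to box-frame TCP p; straight line, turn spread equally"
    st=manip.sense(); p0=st["tcp_pos"] if p0 is None else p0; R0=R.from_quat(st["tool_rot"]) if R0 is None else R0
    w=b2w(p,X)[0]; rv=(R0.inv()*RT).as_rotvec(); d=(w-p0)/n
    return [np.r_[(R0*R.from_rotvec(rv*i/n)).inv().apply(d)/.5,rv/n/(2*np.pi),claw].round(4).tolist() for i in range(n)]
def where():
    st=manip.sense(); print("t",round(st["t"],2),"box",box_tcp(st).round(4),"rot err deg",np.degrees((R.from_quat(st["tool_rot"]).inv()*RT).as_rotvec()).round(2),"F",st["force"].round(1),"gap",round(st["finger_gap"],3),"gf",round(st["gripper_force"],1))
E
python3 - <<'E'
from h import *
print(np.array([[-s_,c,0],[c,s_,0],[0,0,-1]]))
where()
b=bar(0); print(b)
for r in rows(np.array([b[0],0,.19]),20,-.44): print(r)
T=manip.snapshot("top")
for q,z in(("ghee_pot",.1),("purple_bowl",.05)):
    r=manip.look_for(T,q)[0]["box"]; u=np.array([r[0]+r[2]/2,r[1]+r[3]/2])
    f=least_squares(lambda v:proj(T,[v[0],v[1],z])[0]-u,[.6,-.3]).x
    d=f-X[:2]; print(q,f,"box",c*d[0]+s_*d[1],-s_*d[0]+c*d[1])
E
```

```text
[[-0.23216217  0.97267709  0.        ]
 [ 0.97267709  0.23216217  0.        ]
 [ 0.          0.         -1.        ]]
t 1.0 box [-0.1982  0.6933  0.2313] rot err deg [ 0.   -0.   56.76] F [-0.4  0.7 -0.4] gap 1.001 gf 0.0
[-0.11  0.    0.09]
[-0.0454, -0.0532, 0.0041, 0.0, -0.0, 0.0079, -0.44]
[-0.0479, -0.0508, 0.0041, 0.0, -0.0, 0.0079, -0.44]
[-0.0504, -0.0484, 0.0041, 0.0, -0.0, 0.0079, -0.44]
[-0.0527, -0.0458, 0.0041, 0.0, -0.0, 0.0079, -0.44]
[-0.0549, -0.0432, 0.0041, 0.0, -0.0, 0.0079, -0.44]
[-0.057, -0.0404, 0.0041, 0.0, -0.0, 0.0079, -0.44]
[-0.0589, -0.0375, 0.0041, 0.0, -0.0, 0.0079, -0.44]
[-0.0607, -0.0346, 0.0041, 0.0, -0.0, 0.0079, -0.44]
[-0.0624, -0.0315, 0.0041, 0.0, -0.0, 0.0079, -0.44]
[-0.0639, -0.0284, 0.0041, 0.0, -0.0, 0.0079, -0.44]
[-0.0652, -0.0252, 0.0041, 0.0, -0.0, 0.0079, -0.44]
[-0.0664, -0.0219, 0.0041, 0.0, -0.0, 0.0079, -0.44]
[-0.0674, -0.0186, 0.0041, 0.0, -0.0, 0.0079, -0.44]
[-0.0682, -0.0153, 0.0041, 0.0, -0.0, 0.0079, -0.44]
[-0.0689, -0.0119, 0.0041, 0.0, -0.0, 0.0079, -0.44]
[-0.0694, -0.0084, 0.0041, 0.0, -0.0, 0.0079, -0.44]
[-0.0697, -0.005, 0.0041, 0.0, -0.0, 0.0079, -0.44]
[-0.0699, -0.0015, 0.0041, 0.0, -0.0, 0.0079, -0.44]
[-0.0699, 0.0019, 0.0041, 0.0, -0.0, 0.0079, -0.44]
[-0.0697, 0.0054, 0.0041, 0.0, -0.0, 0.0079, -0.44]
ghee_pot [ 0.63316991 -0.37373755] box -0.011590614268541105 -0.34003745584655853
purple_bowl [ 0.52334995 -0.41986062] box -0.1291180098577483 -0.35940427381320406
```

Emit:
servo_tool(
  commands=[-0.0454,-0.0532,0.004,0,0,0.0079,-0.44,-0.048,-0.051,0.004,0,0,0.0079,-0.44,-0.05,-0.048,0.004,0,0,0.0079,-0.44,-0.053,-0.046,0.004,0,0,0.0079,-0.44,-0.055,-0.043,0.004,0,0,0.0079,-0.44,-0.057,-0.04,0.004,0,0,0.0079,-0.44,-0.059,-0.0375,0.004,0,0,0.0079,-0.44,-0.061,-0.035,0.004,0,0,0.0079,-0.44,-0.062,-0.0315,0.004,0,0,0.0079,-0.44,-0.064,-0.028,0.004,0,0,0.0079,-0.44,-0.065,-0.025,0.004,0,0,0.0079,-0.44,-0.066,-0.022,0.004,0,0,0.0079,-0.44],
)

```text
t: 2.15
tcp_pos: [0.3603, 0.1946, 0.2076]
tool_rot: [0.454, 0.891, 0.0, 0.0]
force: [1.5, 0.0, 0.8]
finger_gap: 0.276
gripper_force: 0.0
```

Emit:
servo_tool(
  commands=[-0.067,-0.0186,0.004,0,0,0.0079,-0.44,-0.068,-0.015,0.004,0,0,0.0079,-0.44,-0.069,-0.012,0.004,0,0,0.0079,-0.44,-0.069,-0.008,0.004,0,0,0.0079,-0.44,-0.07,-0.005,0.004,0,0,0.0079,-0.44,-0.07,-0.0015,0.004,0,0,0.0079,-0.44,-0.07,0.002,0.004,0,0,0.0079,-0.44,-0.07,0.005,0.004,0,0,0.0079,-0.44,0,0,0,0,0,0,-0.44,0,0,0,0,0,0,-0.44],
)

```text
t: 2.98
tcp_pos: [0.459, -0.0674, 0.1913]
tool_rot: [0.622, 0.783, 0.0, 0.0]
force: [-1.0, 0.1, -1.2]
finger_gap: 0.28
gripper_force: 0.0
```

Run:
```python
from h import *
where()
w=manip.snapshot("wrist")
im=w["img"].copy()
for P in(bar(0,-.05),bar(0,.05),(-.075,.11,.095),(-.075,-.11,.095)):
    p=proj(w,b2w(np.array(P),X))[0]; cv2.circle(im,tuple(int(v) for v in p),4,(0,255,0),1)
cv2.imwrite("pics/w1.png",im[:,:,::-1])
```

```text
t 2.98 box [-0.1099 -0.0017  0.1913] rot err deg [ 0.05  0.03 -0.31] F [-1.   0.1 -1.2] gap 0.28 gf 0.0
```

View pics/w1.png

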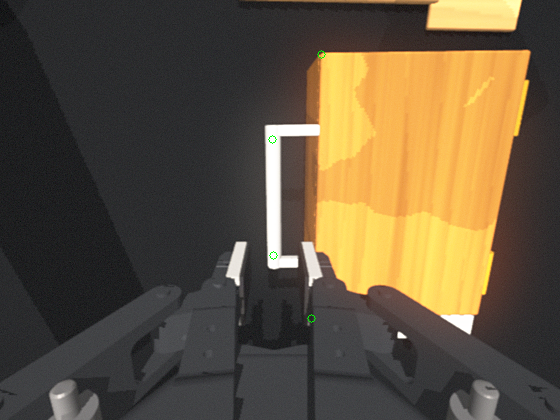

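The wrist view shows the projected bar ends (272,139) and (273,255) landing on the real bar, with the fingers straddling its line. I go down and grip.

Emit:
servo_tool(
  commands=[0.001,0,0.06,0,0,0,-0.44,0.001,0,0.06,0,0,0,-0.44,0,0,0.06,0,0,0,-0.44,0,0,0.04,0,0,0,-0.44,0,0,0.02,0,0,0,-0.44,0,0,0,0,0,0,-0.44,0,0,0,0,0,0,-1,0,0,0,0,0,0,-1,0,0,0,0,0,0,-1,0,0,0,0,0,0,-1],
  force=35,
)

```text
t: 3.87
tcp_pos: [0.4576, -0.0631, 0.0721]
tool_rot: [0.62, 0.784, 0.001, -0.0]
force: [1.1, 5.7, -3.8]
finger_gap: 0.123
gripper_force: 34.1
```

```bash
cat >> h.py <<'E'
def arc(l0,l1,n,claw=-1,fn=bar):
    A=np.array([fn(a) for a in np.linspace(l0,l1,n+1)]); d=np.diff(A,axis=0)/.5
    for v in d: print([round(v[1],4),round(v[0],4),round(-v[2],4),0,0,0,claw])
E
python3 - <<'E'
from h import *
where(); arc(0,1.8,36)
E
```

```text
t 3.87 box [-0.1103  0.0028  0.0721] rot err deg [ 0.02 -0.07 -0.1 ] F [ 1.1  5.7 -3.8] gap 0.123 gf 34.1
[np.float64(0.0), np.float64(0.001), np.float64(-0.0185), 0, 0, 0, -1]
[np.float64(0.0), np.float64(0.0019), np.float64(-0.0184), 0, 0, 0, -1]
[np.float64(0.0), np.float64(0.0028), np.float64(-0.0183), 0, 0, 0, -1]
[np.float64(0.0), np.float64(0.0037), np.float64(-0.0181), 0, 0, 0, -1]
[np.float64(0.0), np.float64(0.0046), np.float64(-0.0179), 0, 0, 0, -1]
[np.float64(0.0), np.float64(0.0055), np.float64(-0.0177), 0, 0, 0, -1]
[np.float64(0.0), np.float64(0.0064), np.float64(-0.0174), 0, 0, 0, -1]
[np.float64(0.0), np.float64(0.0072), np.float64(-0.017), 0, 0, 0, -1]
[np.float64(0.0), np.float64(0.0081), np.float64(-0.0166), 0, 0, 0, -1]
[np.float64(0.0), np.float64(0.0089), np.float64(-0.0162), 0, 0, 0, -1]
[np.float64(0.0), np.float64(0.0097), np.float64(-0.0158), 0, 0, 0, -1]
[np.float64(0.0), np.float64(0.0105), np.float64(-0.0153), 0, 0, 0, -1]
[np.float64(0.0), np.float64(0.0112), np.float64(-0.0147), 0, 0, 0, -1]
[np.float64(0.0), np.float64(0.0119), np.float64(-0.0141), 0
[... 886 characters left out ...]
0.0), np.float64(0.0181), np.float64(-0.004), 0, 0, 0, -1]
[np.float64(0.0), np.float64(0.0182), np.float64(-0.0031), 0, 0, 0, -1]
[np.float64(0.0), np.float64(0.0184), np.float64(-0.0022), 0, 0, 0, -1]
[np.float64(0.0), np.float64(0.0185), np.float64(-0.0013), 0, 0, 0, -1]
[np.float64(0.0), np.float64(0.0185), np.float64(-0.0003), 0, 0, 0, -1]
[np.float64(0.0), np.float64(0.0185), np.float64(0.0006), 0, 0, 0, -1]
[np.float64(0.0), np.float64(0.0184), np.float64(0.0015), 0, 0, 0, -1]
[np.float64(0.0), np.float64(0.0183), np.float64(0.0024), 0, 0, 0, -1]
[np.float64(0.0), np.float64(0.0182), np.float64(0.0033), 0, 0, 0, -1]
[np.float64(0.0), np.float64(0.018), np.float64(0.0042), 0, 0, 0, -1]
```

Emit:
servo_tool(
  commands=[0,0.001,-0.0185,0,0,0,-1,0,0.0019,-0.0184,0,0,0,-1,0,0.0028,-0.0183,0,0,0,-1,0,0.0037,-0.0181,0,0,0,-1,0,0.0046,-0.0179,0,0,0,-1,0,0.0055,-0.0177,0,0,0,-1,0,0.0064,-0.0174,0,0,0,-1,0,0.0072,-0.017,0,0,0,-1],
)

```text
t: 4.53
tcp_pos: [0.4731, -0.0594, 0.1439]
tool_rot: [0.62, 0.784, 0.0, -0.001]
force: [1.3, 4.7, -5.9]
finger_gap: 0.131
gripper_force: 34.0
```

Run:
```python
from h import *
where(); print(bar(.4)-[0,0,.019])
```

```text
t 4.53 box [-0.0943  0.0029  0.1439] rot err deg [-0.02 -0.09 -0.1 ] F [ 1.3  4.7 -5.9] gap 0.131 gf 34.0
[-0.09344919  0.          0.1426477 ]
```

Tracking well with low force, so I continue.

Emit:
servo_tool(
  commands=[0,0.0081,-0.0166,0,0,0,-1,0,0.0089,-0.0162,0,0,0,-1,0,0.0097,-0.0158,0,0,0,-1,0,0.0105,-0.0153,0,0,0,-1,0,0.0112,-0.0147,0,0,0,-1,0,0.0119,-0.0141,0,0,0,-1,0,0.0126,-0.0135,0,0,0,-1,0,0.0133,-0.0129,0,0,0,-1,0,0.0139,-0.0122,0,0,0,-1,0,0.0145,-0.0115,0,0,0,-1,0,0.0151,-0.0107,0,0,0,-1,0,0.0156,-0.01,0,0,0,-1],
)

```text
t: 5.53
tcp_pos: [0.5394, -0.0431, 0.2263]
tool_rot: [0.62, 0.785, -0.003, -0.005]
force: [-12.7, 2.4, 13.5]
finger_gap: 0.121
gripper_force: 35.6
```

Emit:
servo_tool(
  commands=[0,0.0161,-0.0092,0,0,0,-1,0,0.0165,-0.0084,0,0,0,-1,0,0.0169,-0.0075,0,0,0,-1,0,0.0173,-0.0067,0,0,0,-1,0,0.0176,-0.0058,0,0,0,-1,0,0.0178,-0.0049,0,0,0,-1,0,0.0181,-0.004,0,0,0,-1,0,0.0182,-0.0031,0,0,0,-1,0,0.0184,-0.0022,0,0,0,-1,0,0.0185,-0.0013,0,0,0,-1,0,0.0185,-0.0003,0,0,0,-1,0,0.0185,0.0006,0,0,0,-1],
)

```text
t: 6.53
tcp_pos: [0.6471, -0.0167, 0.2524]
tool_rot: [0.62, 0.785, 0.001, -0.002]
force: [-2.1, 5.8, 1.3]
finger_gap: 0.127
gripper_force: 37.3
```

Emit:
servo_tool(
  commands=[0,0.0184,0.0015,0,0,0,-1,0,0.0183,0.0024,0,0,0,-1,0,0.0182,0.0033,0,0,0,-1,0,0.012,0.003,0,0,0,-1,0,0,0,0,0,0,-1],
)

```text
t: 6.95
tcp_pos: [0.6814, -0.0087, 0.2473]
tool_rot: [0.62, 0.785, 0.002, -0.001]
force: [-1.0, 6.7, 1.6]
finger_gap: 0.123
gripper_force: 37.2
```

Run:
```python
from h import *
where(); print(bar(1.8)-[0,0,.019])
```

```text
t 6.95 box [0.1201 0.0038 0.2473] rot err deg [ 0.16 -0.22 -0.04] F [-1.   6.7  1.6] gap 0.123 gf 37.2
[0.12190163 0.         0.2450258 ]
```

Emit:
servo_tool(
  commands=[0,0.002,0,0,0,0,-0.44,0,0,0,0,0,0,-0.44,0,0,0,0,0,0,-0.44,0,0,-0.03,0,0,0,-0.44,0,0,-0.06,0,0,0,-0.44,0,0,-0.06,0,0,0,-0.44,-0.06,-0.017,-0.01,0,0,0,-0.44,-0.07,-0.02,0,0,0,0,-0.44,-0.07,-0.02,0,0,0,0,-0.44,-0.07,-0.02,0,0,0,0,-0.44,-0.07,-0.02,0,0,0,0,-0.44,-0.06,-0.017,0,0,0,0,-0.44],
)

```text
t: 7.95
tcp_pos: [0.6716, -0.2227, 0.3266]
tool_rot: [0.621, 0.784, -0.0, 0.001]
force: [1.2, -0.0, 0.3]
finger_gap: 0.285
gripper_force: 0.0
```

Emit:
servo_tool(
  commands=[0,0,0.07,0,0,0,-0.4,0,0,0.07,0,0,0,-0.4,0,0,0.04,0,0,0,-0.4,0,0,0,0,0,0,-0.4],
)

```text
t: 8.28
tcp_pos: [0.6685, -0.219, 0.2301]
tool_rot: [0.621, 0.784, -0.001, -0.005]
force: [-1.2, 0.0, -0.7]
finger_gap: 0.3
gripper_force: 0.0
```

Run:
```python
from h import *
where(); print(grip(.138)-[0,0,.019])
w=manip.snapshot("wrist"); im=w["img"].copy()
for P in(grip(.138,-.16),grip(.138,-.23)):
    p=proj(w,b2w(P,X))[0]; cv2.circle(im,tuple(int(v) for v in p),4,(0,255,0),1)
b=manip.snapshot("side")["img"][90:300,200:440]
o=np.hstack([cv2.resize(im,(400,300)),cv2.resize(b,(343,300))])
cv2.imwrite("pics/w2.png",o[:,:,::-1])
```

```text
t 8.28 box [ 0.0587 -0.1978  0.2301] rot err deg [-0.5  -0.4  -0.21] F [-1.2  0.  -0.7] gap 0.3 gf 0.0
[ 0.06381164 -0.195       0.0531953 ]
```

View pics/w2.png

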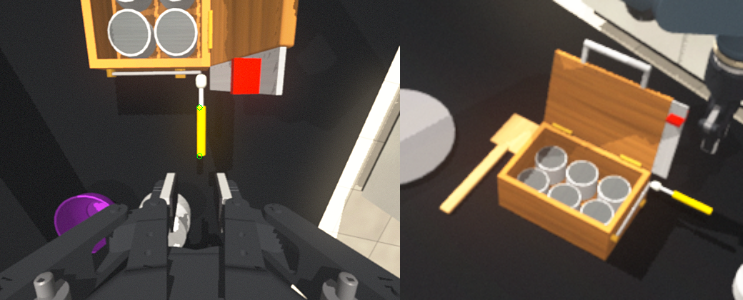

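The wrist view (left half) shows the yellow grip at (201,107)-(201,157), matching my projection. The lid is standing back. I descend to the grip.

Emit:
servo_tool(
  commands=[0,0.003,0.06,0,0,0,-0.4,0,0.003,0.06,0,0,0,-0.4,0,0,0.06,0,0,0,-0.4,0,0,0,0,0,0,-0.4],
)

```text
t: 8.72
tcp_pos: [0.6729, -0.2176, 0.1424]
tool_rot: [0.62, 0.784, -0.001, -0.003]
force: [-1.3, 0.3, -1.6]
finger_gap: 0.3
gripper_force: 0.0
```

Run:
```python
from h import *
where(); arc(.138,.88,15,fn=grip)
```

```text
t 8.72 box [ 0.0633 -0.1974  0.1424] rot err deg [-0.32 -0.25 -0.1 ] F [-1.3  0.3 -1.6] gap 0.3 gf 0.0
[np.float64(0.0), np.float64(-0.002), np.float64(-0.0122), 0, 0, 0, -1]
[np.float64(0.0), np.float64(-0.0026), np.float64(-0.0121), 0, 0, 0, -1]
[np.float64(0.0), np.float64(-0.0032), np.float64(-0.0119), 0, 0, 0, -1]
[np.float64(0.0), np.float64(-0.0038), np.float64(-0.0118), 0, 0, 0, -1]
[np.float64(0.0), np.float64(-0.0044), np.float64(-0.0116), 0, 0, 0, -1]
[np.float64(0.0), np.float64(-0.0049), np.float64(-0.0113), 0, 0, 0, -1]
[np.float64(0.0), np.float64(-0.0055), np.float64(-0.0111), 0, 0, 0, -1]
[np.float64(0.0), np.float64(-0.006), np.float64(-0.0108), 0, 0, 0, -1]
[np.float64(0.0), np.float64(-0.0066), np.float64(-0.0105), 0, 0, 0, -1]
[np.float64(0.0), np.float64(-0.0071), np.float64(-0.0101), 0, 0, 0, -1]
[np.float64(0.0), np.float64(-0.0076), np.float64(-0.0098), 0, 0, 0, -1]
[np.float64(0.0), np.float64(-0.008), np.float64(-0.0094), 0, 0, 0, -1]
[np.float64(0.0), np.float64(-0.0085), np.float64(-0.009), 0, 0, 0, -1]
[np.float64(0.0), np.float64(-0.0089), np.float64(-0.0086), 0, 0, 0, -1]
[np.float64(0.0), np.float64(-0.0093), np.float64(-0.0081), 0, 0, 0, -1]
```

Emit:
servo_tool(
  commands=[0,0,0.06,0,0,0,-0.4,0,0,0.06,0,0,0,-0.4,0,0,0.04,0,0,0,-0.4,0,0,0.016,0,0,0,-0.4,0,0,0,0,0,0,-0.4,0,0,0,0,0,0,-1,0,0,0,0,0,0,-1,0,0,0,0,0,0,-1,0,0,0,0,0,0,-1,0,0,0,0,0,0,-1],
  force=35,
)

```text
t: 9.55
tcp_pos: [0.6757, -0.2197, 0.0595]
tool_rot: [0.62, 0.784, -0.0, 0.001]
force: [-1.2, -2.3, 0.1]
finger_gap: 0.12
gripper_force: 34.5
```

Run:
```python
from h import *
where()
```

```text
t 9.55 box [ 0.0655 -0.2001  0.0595] rot err deg [ 0.09  0.14 -0.11] F [-1.2 -2.3  0.1] gap 0.12 gf 34.5
```

Gripped (gap 0.12, same as the 12 mm bar). I swing the stay up to about 0.88.

Emit:
servo_tool(
  commands=[0,-0.002,-0.0122,0,0,0,-1,0,-0.0026,-0.0121,0,0,0,-1,0,-0.0032,-0.0119,0,0,0,-1,0,-0.0038,-0.0118,0,0,0,-1,0,-0.0044,-0.0116,0,0,0,-1,0,-0.0049,-0.0113,0,0,0,-1,0,-0.0055,-0.0111,0,0,0,-1,0,-0.006,-0.0108,0,0,0,-1],
)

```text
t: 10.22
tcp_pos: [0.662, -0.2232, 0.1067]
tool_rot: [0.621, 0.784, 0.001, 0.004]
force: [4.7, -2.2, -0.3]
finger_gap: 0.124
gripper_force: 34.0
```

Emit:
servo_tool(
  commands=[0,-0.0066,-0.0105,0,0,0,-1,0,-0.0071,-0.0101,0,0,0,-1,0,-0.0076,-0.0098,0,0,0,-1,0,-0.008,-0.0094,0,0,0,-1,0,-0.0085,-0.009,0,0,0,-1,0,-0.0089,-0.0086,0,0,0,-1,0,-0.0093,-0.0081,0,0,0,-1,0,0,0,0,0,0,-1],
)

```text
t: 10.88
tcp_pos: [0.6366, -0.2296, 0.142]
tool_rot: [0.621, 0.784, 0.003, 0.006]
force: [8.0, -0.7, 7.4]
finger_gap: 0.119
gripper_force: 34.5
```

Run:
```python
from h import *
where(); print(grip(.88)-[0,0,.013])
for n in ("side","top"):
    w=manip.snapshot(n)
    for q in ("stay_grip","stay_roller"):
        r=manip.look_for(w,q); print(n,q,[(np.round(d["box"]).tolist(),round(d["conf"],2)) for d in r[:2]])
    for a in (.75,.88,1.0): print(a,proj(w,b2w(np.array([grip(a,-.16),grip(a,-.23)]),X)).round(1).tolist())
    if n=="side": cv2.imwrite("pics/s3.png",cv2.resize(w["img"][90:290,280:440],(640,600) if 0 else (480,600))[:,:,::-1])
```

```text
t 10.88 box [ 0.0252 -0.2007  0.142 ] rot err deg [ 0.7   0.35 -0.17] F [ 8.  -0.7  7.4] gap 0.119 gf 34.5
[ 0.01964389 -0.195       0.13834236]
side stay_grip [([351.0, 209.0, 67.0, 44.0], 0.58)]
side stay_roller [([353.0, 206.0, 64.0, 49.0], 0.71)]
0.75 [[389.8, 217.3], [417.9, 230.6]]
0.88 [[388.2, 217.8], [416.6, 231.3]]
1.0 [[386.4, 219.0], [415.1, 232.7]]
top stay_grip []
top stay_roller [([337.0, 172.0, 12.0, 31.0], 0.61)]
0.75 [[354.6, 169.0], [377.4, 163.2]]
0.88 [[356.3, 172.2], [379.3, 166.3]]
1.0 [[357.9, 175.7], [381.1, 169.8]]
```

View pics/s3.png

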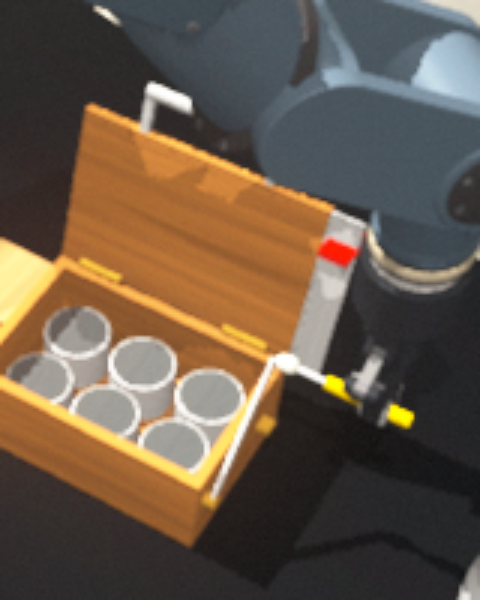

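The side view shows the stay raised (roller at crop (287,362)) and held by the sleeve. The arc geometry gives about 0.83 rad. I nudge it slightly higher, release, and rise.

Emit:
servo_tool(
  commands=[0,-0.004,-0.008,0,0,0,-1,0,0,0,0,0,0,-1,0,0,0,0,0,0,-0.3,0,0,0,0,0,0,-0.3,0,0,0,0,0,0,-0.3,0,0,0,0,0,0,-0.3],
)

```text
t: 11.68
tcp_pos: [0.6287, -0.2284, 0.1405]
tool_rot: [0.62, 0.784, -0.0, -0.002]
force: [0.2, -0.4, 0.3]
finger_gap: 0.35
gripper_force: 0.0
```

Emit:
servo_tool(
  commands=[0,0,-0.03,0,0,0,-0.3,0,0,-0.06,0,0,0,-0.3,0,0,-0.07,0,0,0,-0.3,0,0,-0.07,0,0,0,-0.3,0,0,-0.07,0,0,0,-0.44,0,0,-0.06,0,0,0,-0.44,0,0,0,0,0,0,-0.44],
)

```text
t: 12.27
tcp_pos: [0.6326, -0.2306, 0.329]
tool_rot: [0.62, 0.784, 0.001, 0.006]
force: [0.7, -0.9, 1.0]
finger_gap: 0.282
gripper_force: 0.0
```

Run:
```python
from h import *
where(); print("bar tcp",bar(1.8)-[0,0,.019])
n="side"
A=np.linspace(.6,1.2,61)
w=manip.snapshot("wrist")
im=w["img"].copy()
hsv=cv2.cvtColor(im,cv2.COLOR_RGB2HSV); m=cv2.inRange(hsv,(25,150,120),(35,255,255))
print("yellow",m.sum()/255)
for a in (.7,.8,.9,1.):
    P=proj(w,b2w(np.array([grip(a,-.16),grip(a,-.23)]),X)).round(1); print(a,P.tolist())
    for p in P: cv2.circle(im,tuple(int(v) for v in p),3,(0,255,0) if a!=.9 else (255,0,255),1)
cv2.imwrite("pics/w4.png",im[:,:,::-1])
```

```text
t 12.27 box [ 0.0211 -0.2007  0.329 ] rot err deg [ 0.55  0.49 -0.11] F [ 0.7 -0.9  1. ] gap 0.282 gf 0.0
bar tcp [0.12190163 0.         0.2450258 ]
yellow 437.0
0.7 [[284.9, 142.0], [284.4, 204.0]]
0.8 [[277.2, 142.9], [277.1, 206.3]]
0.9 [[268.3, 143.6], [268.7, 208.6]]
1.0 [[258.1, 144.4], [259.2, 210.7]]
```

View pics/w4.png

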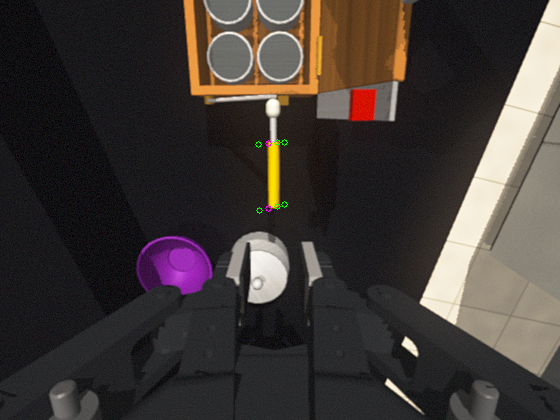

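The wrist view shows the sleeve at column ~274, which puts the stay near 0.84 rad (good) and free. I go back to the bar.

Emit:
servo_tool(
  commands=[0.057,0.029,0,0,0,0,-0.44,0.057,0.029,0,0,0,0,-0.44,0.057,0.029,0,0,0,0,-0.44,0.057,0.029,0,0,0,0,-0.44,0.057,0.029,0,0,0,0,-0.44,0.057,0.029,0,0,0,0,-0.44,0.057,0.029,0,0,0,0,-0.44,0,0,0,0,0,0,-0.44,0,0,0,0,0,0,-0.44],
)

```text
t: 13.07
tcp_pos: [0.6817, -0.0096, 0.3187]
tool_rot: [0.619, 0.785, -0.001, -0.002]
force: [-0.3, -0.3, 0.3]
finger_gap: 0.283
gripper_force: 0.0
```

Run:
```python
from h import *
where()
w=manip.snapshot("wrist"); im=w["img"].copy()
for l in (1.75,1.8): print(l,bar(l)-[0,0,.019],proj(w,b2w(np.array([bar(l,-.06),bar(l,.06)]),X)).round(1).tolist())
for p in proj(w,b2w(np.array([bar(1.8,-.06),bar(1.8,.06)]),X)): cv2.circle(im,tuple(int(v) for v in p),3,(0,255,0),1)
cv2.imwrite("pics/w5.png",im[:,:,::-1])
```

```text
t 13.07 box [0.1202 0.0029 0.3187] rot err deg [-0.26 -0.11  0.08] F [-0.3 -0.3  0.3] gap 0.283 gf 0.0
1.75 [0.11289545 0.         0.24714617] [[263.4, 303.6], [261.9, 137.1]]
1.8 [0.12190163 0.         0.2450258 ] [[275.6, 302.0], [276.2, 136.9]]
```

View pics/w5.png

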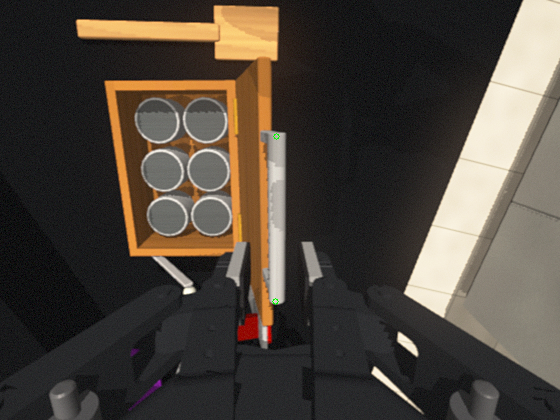

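The bar shows at columns 272–284, about 1–2 mm behind the finger centre line. I correct for that, descend and grip.

Emit:
servo_tool(
  commands=[0,0.003,0.03,0,0,0,-0.44,0,0,0.05,0,0,0,-0.44,0,0,0.04,0,0,0,-0.44,0,0,0.026,0,0,0,-0.44,0,0,0,0,0,0,-0.44,0,0,0,0,0,0,-0.44,0,0,0,0,0,0,-1,0,0,0,0,0,0,-1,0,0,0,0,0,0,-1,0,0,0,0,0,0,-1],
  force=35,
)

```text
t: 13.95
tcp_pos: [0.6841, -0.0128, 0.2489]
tool_rot: [0.621, 0.784, -0.001, 0.001]
force: [-2.1, -4.3, -0.4]
finger_gap: 0.127
gripper_force: 34.4
```

Run:
```python
from h import *
where(); arc(1.8,1.0,20)
```

```text
t 13.95 box [ 0.1217 -0.0008  0.2489] rot err deg [-0.03  0.12 -0.13] F [-2.1 -4.3 -0.4] gap 0.127 gf 34.4
[np.float64(0.0), np.float64(-0.0144), np.float64(-0.0035), 0, 0, 0, -1]
[np.float64(0.0), np.float64(-0.0145), np.float64(-0.0029), 0, 0, 0, -1]
[np.float64(0.0), np.float64(-0.0146), np.float64(-0.0023), 0, 0, 0, -1]
[np.float64(0.0), np.float64(-0.0147), np.float64(-0.0017), 0, 0, 0, -1]
[np.float64(0.0), np.float64(-0.0148), np.float64(-0.0011), 0, 0, 0, -1]
[np.float64(0.0), np.float64(-0.0148), np.float64(-0.0005), 0, 0, 0, -1]
[np.float64(0.0), np.float64(-0.0148), np.float64(0.0001), 0, 0, 0, -1]
[np.float64(0.0), np.float64(-0.0148), np.float64(0.0006), 0, 0, 0, -1]
[np.float64(0.0), np.float64(-0.0148), np.float64(0.0012), 0, 0, 0, -1]
[np.float64(0.0), np.float64(-0.0147), np.float64(0.0018), 0, 0, 0, -1]
[np.float64(0.0), np.float64(-0.0146), np.float64(0.0024), 0, 0, 0, -1]
[np.float64(0.0), np.float64(-0.0145), np.float64(0.003), 0, 0, 0, -1]
[np.float64(0.0), np.float64(-0.0144), np.float64(0.0036), 0, 0, 0, -1]
[np.float64(0.0), np.float64(-0.0142), np.float64(0.0041), 0, 0, 0, -1]
[np.float64(0.0), np.float64(-0.014), np.float64(0.0047), 0, 0, 0, -1]
[np.float64(0.0), np.float64(-0.0138), np.float64(0.0053), 0, 0, 0, -1]
[np.float64(0.0), np.float64(-0.0136), np.float64(0.0058), 0, 0, 0, -1]
[np.float64(0.0), np.float64(-0.0134), np.float64(0.0064), 0, 0, 0, -1]
[np.float64(0.0), np.float64(-0.0131), np.float64(0.0069), 0, 0, 0, -1]
[np.float64(0.0), np.float64(-0.0128), np.float64(0.0074), 0, 0, 0, -1]
```

Emit:
servo_tool(
  commands=[0,-0.0144,-0.0035,0,0,0,-1,0,-0.0145,-0.0029,0,0,0,-1,0,-0.0146,-0.0023,0,0,0,-1,0,-0.0147,-0.0017,0,0,0,-1,0,-0.0148,-0.0011,0,0,0,-1,0,-0.0148,-0.0005,0,0,0,-1,0,-0.0148,0.0001,0,0,0,-1,0,-0.0148,0.0006,0,0,0,-1,0,-0.0148,0.0012,0,0,0,-1,0,-0.0147,0.0018,0,0,0,-1,0,-0.0146,0.0024,0,0,0,-1,0,-0.0145,0.003,0,0,0,-1],
)

```text
t: 14.95
tcp_pos: [0.6003, -0.0333, 0.2518]
tool_rot: [0.62, 0.784, 0.001, 0.004]
force: [1.2, -5.1, 0.9]
finger_gap: 0.125
gripper_force: 35.7
```

Emit:
servo_tool(
  commands=[0,-0.0144,0.0036,0,0,0,-1,0,-0.0142,0.0041,0,0,0,-1,0,-0.014,0.0047,0,0,0,-1,0,-0.0138,0.0053,0,0,0,-1,0,-0.0136,0.0058,0,0,0,-1,0,-0.0134,0.0064,0,0,0,-1,0,-0.0131,0.0069,0,0,0,-1,0,0,0,0,0,0,-1],
)

```text
t: 15.62
tcp_pos: [0.5516, -0.0449, 0.2321]
tool_rot: [0.62, 0.784, -0.001, 0.002]
force: [2.2, -8.0, -1.1]
finger_gap: 0.124
gripper_force: 36.3
```

Run:
```python
from h import *
where(); print(bar(1.04)); arc(1.04,.76,14)
```

```text
t 15.62 box [-0.0146 -0.0013  0.2321] rot err deg [ 0.1   0.27 -0.11] F [ 2.2 -8.  -1.1] gap 0.124 gf 36.3
[-0.01433873  0.          0.24707588]
[np.float64(0.0), np.float64(-0.0064), np.float64(0.0036), 0, 0, 0, -1]
[np.float64(0.0), np.float64(-0.0064), np.float64(0.0038), 0, 0, 0, -1]
[np.float64(0.0), np.float64(-0.0063), np.float64(0.0039), 0, 0, 0, -1]
[np.float64(0.0), np.float64(-0.0062), np.float64(0.004), 0, 0, 0, -1]
[np.float64(0.0), np.float64(-0.0061), np.float64(0.0041), 0, 0, 0, -1]
[np.float64(0.0), np.float64(-0.0061), np.float64(0.0043), 0, 0, 0, -1]
[np.float64(0.0), np.float64(-0.006), np.float64(0.0044), 0, 0, 0, -1]
[np.float64(0.0), np.float64(-0.0059), np.float64(0.0045), 0, 0, 0, -1]
[np.float64(0.0), np.float64(-0.0058), np.float64(0.0046), 0, 0, 0, -1]
[np.float64(0.0), np.float64(-0.0057), np.float64(0.0047), 0, 0, 0, -1]
[np.float64(0.0), np.float64(-0.0056), np.float64(0.0048), 0, 0, 0, -1]
[np.float64(0.0), np.float64(-0.0055), np.float64(0.005), 0, 0, 0, -1]
[np.float64(0.0), np.float64(-0.0054), np.float64(0.0051), 0, 0, 0, -1]
[np.float64(0.0), np.float64(-0.0053), np.float64(0.0052), 0, 0, 0, -1]
```

Lid at about 1.04. Now slowly down in small steps, watching the force.

Emit:
servo_tool(
  commands=[0,-0.0064,0.0036,0,0,0,-1,0,-0.0064,0.0038,0,0,0,-1,0,-0.0063,0.0039,0,0,0,-1,0,-0.0062,0.004,0,0,0,-1,0,-0.0061,0.0041,0,0,0,-1,0,0,0,0,0,0,-1,0,0,0,0,0,0,-1],
)

```text
t: 16.2
tcp_pos: [0.538, -0.0482, 0.223]
tool_rot: [0.62, 0.784, 0.0, 0.003]
force: [0.9, -7.0, -0.9]
finger_gap: 0.122
gripper_force: 36.6
```

Emit:
servo_tool(
  commands=[0,-0.006,0.0043,0,0,0,-1,0,0,0,0,0,0,-1,0,0,0,0,0,0,-1],
)

```text
t: 16.45
tcp_pos: [0.5352, -0.0488, 0.221]
tool_rot: [0.62, 0.784, 0.0, 0.004]
force: [1.6, -6.5, 0.9]
finger_gap: 0.121
gripper_force: 36.7
```

Emit:
servo_tool(
  commands=[0,-0.006,0.0044,0,0,0,-1,0,0,0,0,0,0,-1,0,0,0,0,0,0,-1],
)

```text
t: 16.7
tcp_pos: [0.532, -0.0495, 0.2189]
tool_rot: [0.62, 0.784, 0.0, 0.003]
force: [1.3, -7.2, 1.2]
finger_gap: 0.12
gripper_force: 36.6
```

```bash
cat > st.py <<'E'
from h import *
where()
st=manip.sense(); p=box_tcp(st)
print("lid est from x",[ (round(l,3)) for l in np.linspace(.7,1.1,401) if abs(bar(l)[0]-p[0])<.00008])
s=manip.snapshot("side")
for q in ("stay_grip",):
    r=manip.silhouettes(s,q)
hsv=cv2.cvtColor(s["img"],cv2.COLOR_RGB2HSV); m=cv2.inRange(hsv,(25,180,120),(35,255,255)); m[:, :330]=0; m[:200]=0;m[270:]=0
ys,xs=np.nonzero(m); print("yellow px",len(xs),xs.min() if len(xs) else 0,xs.max() if len(xs) else 0, np.mean(xs),np.mean(ys))
for a in (.85,.95,1.05,1.15,1.25): print(a,proj(s,b2w(grip(a),X)).round(1).tolist())
import sys
cv2.imwrite(sys.argv[1],cv2.resize(s["img"][110:290,250:440],(633,600))[:,:,::-1])
E
python3 st.py pics/s6.png
```

```text
t 16.7 box [-0.0348 -0.0012  0.2189] rot err deg [ 0.24  0.28 -0.1 ] F [ 1.3 -7.2  1.2] gap 0.12 gf 36.6
lid est from x [np.float64(0.909)]
yellow px 161 386 415 400.6273291925466 224.8385093167702
0.85 [[402.7, 224.3]]
0.95 [[401.3, 225.1]]
1.05 [[399.8, 226.5]]
1.15 [[398.0, 228.4]]
1.25 [[396.0, 230.8]]
```

Emit:
servo_tool(
  commands=[0,-0.006,0.0045,0,0,0,-1,0,0,0,0,0,0,-1,0,0,0,0,0,0,-1],
)

```text
t: 17.05
tcp_pos: [0.5291, -0.0503, 0.2166]
tool_rot: [0.62, 0.784, 0.0, 0.003]
force: [0.3, -7.0, 0.7]
finger_gap: 0.12
gripper_force: 36.6
```

Emit:
servo_tool(
  commands=[0,-0.0058,0.0046,0,0,0,-1,0,0,0,0,0,0,-1,0,0,0,0,0,0,-1],
)

```text
t: 17.3
tcp_pos: [0.5263, -0.0509, 0.2142]
tool_rot: [0.62, 0.784, 0.0, 0.003]
force: [1.8, -6.5, -0.1]
finger_gap: 0.119
gripper_force: 36.7
```

```bash
python3 st.py pics/s7.png
```

```text
t 17.3 box [-0.0406 -0.0012  0.2142] rot err deg [ 0.25  0.27 -0.09] F [ 1.8 -6.5 -0.1] gap 0.119 gf 36.7
lid est from x [np.float64(0.869)]
yellow px 157 384 413 398.4777070063694 226.06369426751593
0.85 [[402.7, 224.3]]
0.95 [[401.3, 225.1]]
1.05 [[399.8, 226.5]]
1.15 [[398.0, 228.4]]
1.25 [[396.0, 230.8]]
```

View pics/s7.png

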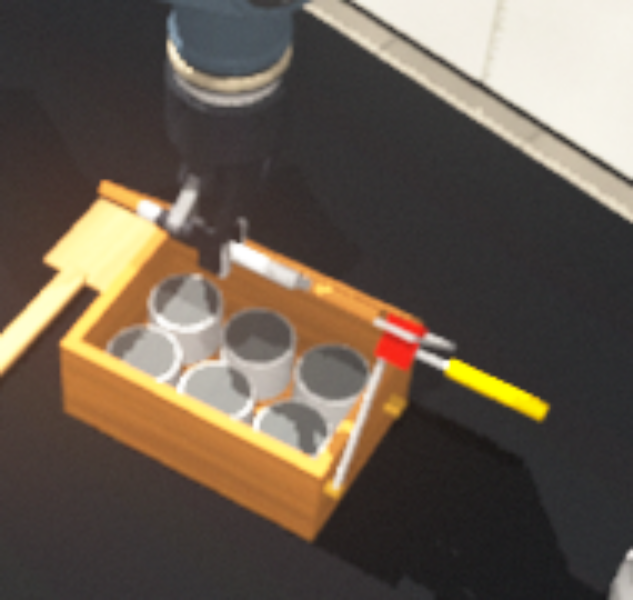

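The side view shows the roller under the rail just behind the red catch (400,345), with the stay growing as intended. I continue in steps.

Emit:
servo_tool(
  commands=[0,-0.0057,0.0047,0,0,0,-1,0,0,0,0,0,0,-1,0,0,0,0,0,0,-1],
)

```text
t: 17.65
tcp_pos: [0.5242, -0.0514, 0.2124]
tool_rot: [0.62, 0.784, 0.001, 0.004]
force: [1.5, -5.3, 2.8]
finger_gap: 0.124
gripper_force: 37.0
```

Emit:
servo_tool(
  commands=[0,-0.0056,0.0048,0,0,0,-1,0,0,0,0,0,0,-1,0,0,0,0,0,0,-1],
)

```text
t: 17.9
tcp_pos: [0.5238, -0.0515, 0.2119]
tool_rot: [0.621, 0.784, 0.003, 0.006]
force: [2.5, -2.7, 9.9]
finger_gap: 0.125
gripper_force: 37.7
```

```bash
python3 st.py pics/s8.png
```

```text
t 17.9 box [-0.0432 -0.0012  0.2119] rot err deg [ 0.69  0.34 -0.14] F [ 2.5 -2.7  9.9] gap 0.125 gf 37.7
lid est from x [np.float64(0.851)]
yellow px 157 383 412 397.8789808917197 226.7579617834395
0.85 [[402.7, 224.3]]
0.95 [[401.3, 225.1]]
1.05 [[399.8, 226.5]]
1.15 [[398.0, 228.4]]
1.25 [[396.0, 230.8]]
```

Hard stop at lid ≈ 0.85: the motion stalled and the force rose to +10 N. The roller is on the catch, so I ease off half a step, let go and rise.

Emit:
servo_tool(
  commands=[0,0.002,-0.002,0,0,0,-1,0,0,0,0,0,0,-0.8,0,0,0,0,0,0,-0.6,0,0,0,0,0,0,-0.44,0,0,0,0,0,0,-0.44,0,0,0,0,0,0,-0.44],
)

```text
t: 18.5
tcp_pos: [0.5192, -0.0495, 0.2084]
tool_rot: [0.62, 0.784, -0.0, -0.001]
force: [1.0, -0.1, -1.0]
finger_gap: 0.28
gripper_force: 0.0
```

Emit:
servo_tool(
  commands=[0,0,-0.02,0,0,0,-0.44,0,0,-0.03,0,0,0,-0.44,0,0,-0.05,0,0,0,-0.44,0,0,-0.06,0,0,0,-0.44,0,0,-0.06,0,0,0,-0.44,0,0,0,0,0,0,-0.44],
)

```text
t: 19.0
tcp_pos: [0.5236, -0.051, 0.3254]
tool_rot: [0.62, 0.784, 0.002, 0.006]
force: [0.1, -0.2, 0.6]
finger_gap: 0.277
gripper_force: 0.0
```

```bash
python3 st.py pics/s9.png
```

```text
t 19.0 box [-0.0433 -0.0007  0.3254] rot err deg [ 0.62  0.35 -0.1 ] F [ 0.1 -0.2  0.6] gap 0.277 gf 0.0
lid est from x [np.float64(0.85), np.float64(0.851)]
yellow px 137 384 413 398.84671532846716 227.35036496350364
0.85 [[402.7, 224.3]]
0.95 [[401.3, 225.1]]
1.05 [[399.8, 226.5]]
1.15 [[398.0, 228.4]]
1.25 [[396.0, 230.8]]
```

View pics/s9.png

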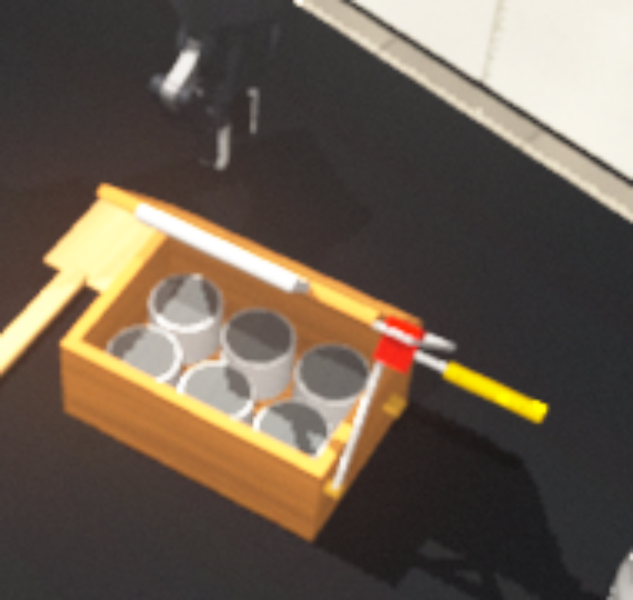

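The side view shows the lid propped on the stay behind the red catch (398,345), and the gripper well clear above. Handing in.

```bash
python3 -c "
from station import manip
print(manip.sign_off())"
```

```text
the job is handed in; nothing more can be done
None
```

The lid stands propped at about 0.85 rad, with the stay's roller against the red catch; the gripper has let go and is clear, I moved nothing else, and the job is handed in at about 19 s.

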